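# Unclip the wash nozzle and put it in the rinse tray

## Robot

A 7-joint arm with a two-finger parallel gripper is mounted at the origin on the work surface. World frame = base frame: x ahead of the robot, y to its left, z up, the work surface at z = 0. Lengths are in m, angles in rad, forces in N, time in s.
With the tool pointing down it reaches from about 0.35 to 0.9 m from the base axis. Payload 8.1 kg.
Tool frame: the origin (TCP) lies at the very end of the fingers, on their centre line; the grasp point (between the pads) lies behind it (r.hold_point_z is the z of the grasp point in the tool frame, in m); z points along the fingers, y is the line along which they close (so a half turn about z gives the same grasp; the last joint's range is limited). The gripper opens to 85 mm and grips with 20 to 120 N. Pads are 22 mm wide; open, the fingers measure 114 mm over their backs; the gripper's body (76 mm by 85 mm) begins 54 mm behind the grasp point. The pads swing forward as they close: fully open they stand 13 mm farther back than shut.
Start: joints at [1.053, 0.434, 0.025, 1.573, -0.012, 1.134, -0.075], TCP at [0.252, -0.572, 0.231] pointing down, gripper open.
Joint ranges: [-2.62, 2.62], [-0.44, 2.09], [-1.27, 1.32], [0.08, 2.57], [-1.32, 4.46], [0.12, 2], [-2.74, 2.74]. Speed limits (rad/s): [2.22, 2.22, 3.01, 3.01, 3.14, 3.14, 3.14].

## Interface

Orientations are given as a unit quaternion [x, y, z, w].
In Python, from rig import r gives the robot as it stands. The module is installed in compiled form; this text tells all that it offers.
- The arm moves only by the tool apply_moves, never from a script. Its argument "plan" is a list of rows, each an object of numbers: "jaw": the finger opening in cm, from 0 to 8.54; "tx", "ty", "tz": the shift along the tool's x, y, z in cm; "twist": the turn about the tool's z in degrees. In form: [{"jaw": .., "tx": .., "ty": .., "tz": .., "twist": ..}, ...]. A call has exactly 10 rows; each row shifts and turns the commanded pose from where the row before left it, along the tool's axes as they then stand; what a row does not reach is not made up. A row lasts 1/10 s, in which the tool goes at most 50 mm and 8.59 degrees, less where a joint would pass 70% of its speed; a pose out of reach is approached as far as the arm can. A call with a gripper value outside its range is refused whole. The fingers move at their own pace and stop on an object; "squeeze" is the grip in N (left out, the last holds). Time passes only in rows, so rows that do not move let the fingers close, or fill a call up. It gives the time, the measured TCP pose, the force, the opening and the grip force at its end, in the units of the state.
- r.state(): the state, without advancing time (a new reading comes with each control period).
- r.grab_frame(name): name is "side" or "top"; returns a dict with "img" (384x512x3 uint8, red, green, blue), "mtx" (3x3 intrinsics, pixels), "extrinsics" (4x4, takes a point from camera to world coordinates). Camera axes: x right, y down, z forward; pixel columns grow to the right and rows downward; lengths in m; the calibration is good to about 2 mm. A picture is of the moment at which its call begins. There is no depth.
- r.finish_job(): hands the job in; it is judged then, once.
The state is a dict: "time_s": time; "joints": joint angles; "qd": joint speeds; "tau": joint torques, N m; "ee_pos": TCP position; "orientation": TCP orientation; "contact_force": force on the tool from outside, world axes, zero at the start; "torque": the same for the moment, N m; "width": opening from 0.0 (shut) to 1.0 (fully open); "grip_force": force on a finger pad.
Only numpy, scipy, OpenCV 4.12 (cv2) and the standard library are available. Lean on these libraries where they do the work, as an engineer would, in place of code of your own. Each camera call takes 0.05 s, during which the arm holds its last target. There are 200 camera calls.

## Task

Take the clipped-on wash nozzle off its docking stand: hold its thumb pad down so that the catch drops under the stand's bridge, slide the nozzle straight off the spigot without forcing it or crushing the clip, then lay it gently in the low steel rinse tray, upright on its flat base with the thumb pad on top. Leave everything else on the bench alone.

Things in the scene. Friction and masses are not known exactly. Their poses are not given: they have to be found in the camera images.
- nozzle_center (a point): Centre of the white plastic nozzle block (loose, 0.1 to 0.2 kg): 80 mm long (its x), 40 mm wide (y), 34 mm high (z up); the point is half-way along and half-way up, 17 mm over its flat base. A bore in its +x end sits on the stand's spigot; at the -x end a round grey tip and a flat sole reach 20 mm farther. Once free on the bed it can be gripped across its 40 mm width.
- nozzle_pad (a point): A point fixed to the nozzle block in the middle of the thumb pad, 49 mm above the base (axes as nozzle_center). The flat grey pad is 34 mm long (x), 30 mm wide. Its top at rest is 0 to 12 mm above this point: it differs from start to start and is not measured, so find it by touch. It goes straight down 6 mm to a hard stop (4 N starts it, 9 N at the stop) and springs back.
- nozzle_fin (a point): Middle of the top edge of the nozzle's upright fin, 71 mm above the base: a wall across the full 40 mm width, 8 mm thick in x, just on the -x side of the thumb pad (4 mm gap; its near face is 21 mm from the pad middle). A finger pressing the pad can push on the fin towards -x to slide the nozzle.
- dock_bed (a point): On top of the flat bed of the fixed steel stand, under the centre of the clipped-on nozzle; 50 to 70 mm above the bench. x axis: along the spigot to the back wall (face at x = +42 mm, 60 mm high); z up. The nozzle slides off towards -x. Bed 52 mm wide, wet and slippery, ends at x = -120 mm, no side walls. Spigot 16 mm thick, ends at x = +20 mm: 25 to 40 mm of sliding frees the nozzle.
- dock_bridge (a point): Middle of the underside of the stand's bridge, 47 mm above the bed: a bar 6 mm thick (x), 8 mm high, on two posts at y = +-25 mm. The clip tongue runs from the pad under it to a catch just behind it, which blocks the nozzle until the pad is pressed more than 3 mm (4 to 5 mm is comfortable). The stand bears at most 30 N in all from the nozzle.
- tray: Low open steel rinse tray, fixed, 150 mm (its x) by 190 mm (its y), walls 4 mm thick and 40 mm high, inner floor 5 mm above the bench. Origin: centre of its underside, on the bench. The taller (80 mm) white plastic crate of the same outline is not the tray; the two swap places from one start to the next.
- mould: Bystander: white round cheese mould (90 mm wide, 70 mm high) standing in the white crate; leave alone.
- jug: Bystander: white jug, 110 mm wide, 170 mm high; leave alone.
- bowl: Bystander: steel bowl, 140 mm wide, 60 mm high; leave alone.
- sanitiser: Bystander: white bottle, 66 mm wide, 190 mm high; leave alone.
- brush: Bystander: wooden brush lying on the bench; leave alone.
- paddle: Bystander: wooden spatula lying on the bench; leave alone.
- press_cup: Bystander: small white cup, 80 mm wide, 60 mm high; leave alone.
Not all that is in view belongs to the job. What is shaped like the part that bears nozzle_center but green is not meant.

How it is judged:
By the outcome, as a careful person would: the job done as asked, in the order asked, and still so for the second after the job is handed in, with the robot touching nothing.
It also fails if it takes over 58 s, if anything falls off the work surface, if the arm or the gripper's body presses on something with over 40 N, if the wrist force passes 120 N, or if a joint passes its speed limit or range.

## Working session

There is one attempt and no reset: what is moved stays moved. The work goes in short steps, Python scripts to look and compute and a tool call to move; the robot and the scene stay as the last step left them, time stands still between calls to the robot, and variables do not carry over. Pictures are saved under pics/ and viewed, at most 10 in all, crops included, and the job is handed in when it is done.

Besides the shell and the picture viewer there is one more tool, called after ">>>" as name([rows], argument=value, ...), one row to a line, values as JSON. apply_moves: Moves the arm, as the interface text tells. Its arguments: {"type":"object","properties":{"plan":{"type":"array"},"squeeze":{"type":"number"}},"required":["plan"]}

```bash
mkdir -p pics; python3 - <<'E'
from rig import r
import cv2,numpy as np
np.set_printoptions(precision=4,suppress=True)
for n in("side","top"):
    f=r.grab_frame(n); cv2.imwrite(f"pics/{n}0.png",f["img"][:,:,::-1]); np.savez(f"{n}0.npz",**f)
    print(n,f["mtx"],f["extrinsics"])
s=r.state(); print({k:np.round(v,3) for k,v in s.items()}, r.hold_point_z)
a,b=[cv2.imread(f"pics/{n}0.png") for n in("side","top")]
E
```

```text
side [[367.5575   0.     253.0543]
 [  0.     367.5575 193.7229]
 [  0.       0.       1.    ]] [[-0.9309 -0.1999  0.3056  0.2234]
 [-0.3646  0.46   -0.8096  0.9691]
 [ 0.0213 -0.8651 -0.5012  0.6826]
 [ 0.      0.      0.      1.    ]]
top [[456.4106   0.     255.0321]
 [  0.     456.4106 190.5689]
 [  0.       0.       1.    ]] [[ 0.0264 -0.9849  0.171   0.3427]
 [-0.9996 -0.0276 -0.0044  0.0073]
 [ 0.009  -0.1708 -0.9853  1.3679]
 [ 0.      0.      0.      1.    ]]
{'time_s': np.float64(0.1), 'joints': array([ 1.053,  0.435,  0.025,  1.574, -0.012,  1.134, -0.075]), 'qd': array([-0.   , -0.001, -0.   , -0.002, -0.   ,  0.   , -0.001]), 'tau': array([  0.003, -67.175,   1.028, -31.69 ,   0.016,   0.007,   0.   ]), 'ee_pos': array([ 0.252, -0.572,  0.231]), 'orientation': array([ 0.979,  0.206, -0.   , -0.001]), 'contact_force': array([ 0.202,  0.339, -1.349]), 'torque': array([-0.025, -0.016, -0.019]), 'grip_force': np.float64(0.0), 'width': np.float64(1.0)} -0.0187
```

View pics/side0.png

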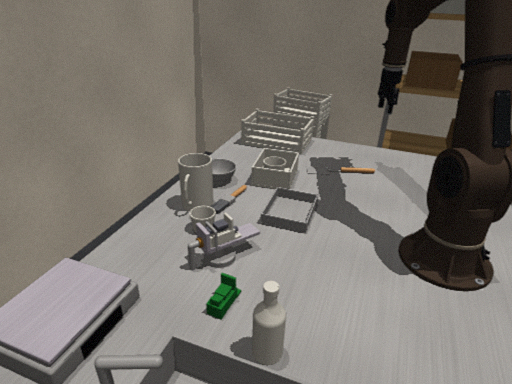

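View pics/top0.png

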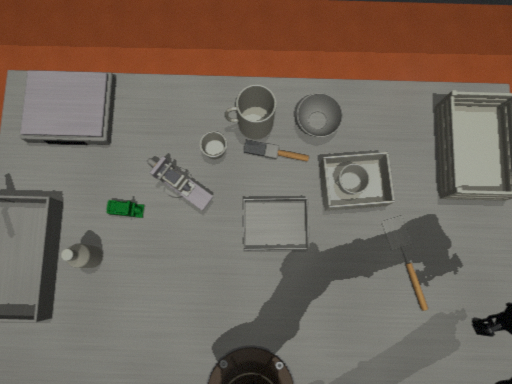

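Side view: the dock with the white nozzle is at about (218,238), the low grey tray at (290,210), the white crate with the mould at (276,168), and a green decoy at (223,296). Top view: dock (178,183), tray (275,223), crate (357,180), green decoy (125,209). The candidates are the block on the stand and the green one; the one on the stand is white, so it fits. I'll confirm with an enlarged crop.

```bash
python3 - <<'E'
import cv2,numpy as np
a=cv2.imread("pics/side0.png")[200:275,175:275];b=cv2.imread("pics/top0.png")[145:220,135:235]
z=lambda i:cv2.resize(i,(800,600),interpolation=cv2.INTER_CUBIC)
cv2.imwrite("pics/c1.png",z(a));cv2.imwrite("pics/c2.png",z(b))
E
```

```text
(no output)
```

View pics/c1.png

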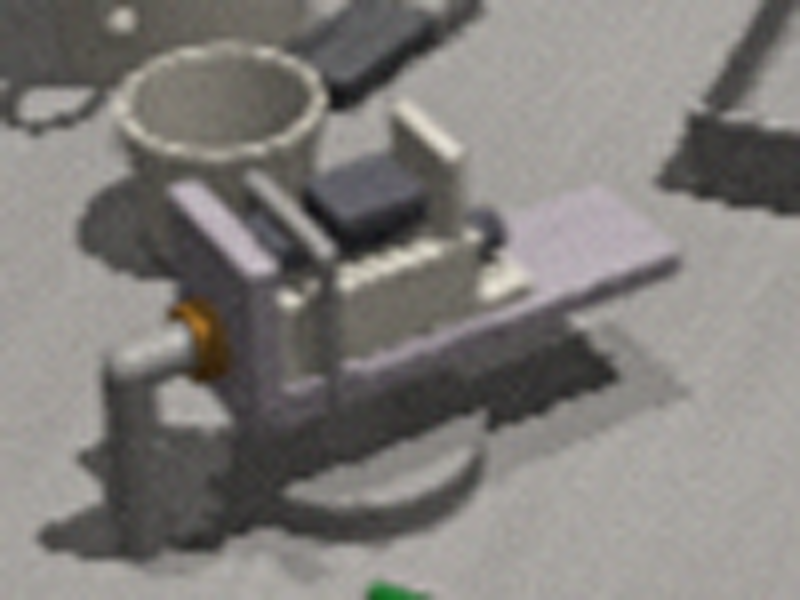

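View pics/c2.png

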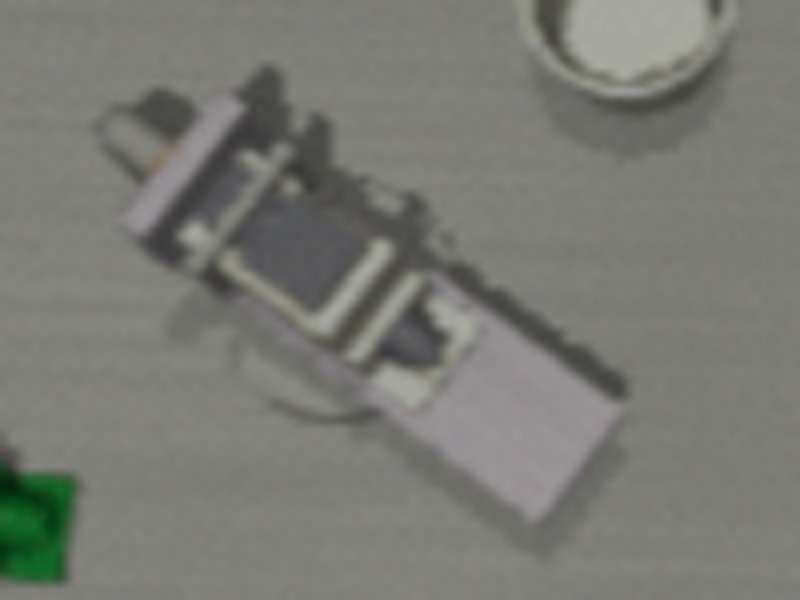

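The crops confirm it: the white nozzle with dark pad and fin is clipped on the stand, the bed end is at lower right in the top view, and the green one is elsewhere. Next I triangulate the features.

```bash
cat > h.py <<'E'
import numpy as np,cv2
np.set_printoptions(precision=4,suppress=True)
F={n:dict(np.load(f"{n}0.npz")) for n in("side","top")}
def ray(n,p,F=F):
    f=F[n];E=f["extrinsics"];d=E[:3,:3]@np.linalg.solve(f["mtx"],[p[0],p[1],1]);return E[:3,3],d/np.linalg.norm(d)
def tri(ps,pt):
    A=np.zeros((3,3));b=np.zeros(3);R=[ray("side",ps),ray("top",pt)]
    for o,d in R: M=np.eye(3)-np.outer(d,d);A+=M;b+=M@o
    X=np.linalg.solve(A,b);e=[np.linalg.norm((np.eye(3)-np.outer(d,d))@(X-o)) for o,d in R];return X,max(e)
def plane(n,p,z): o,d=ray(n,p);return o+d*(z-o[2])/d[2]
cs=lambda x,y:((x+.5)/8-.5+175,(y+.5)/8-.5+200)
ct=lambda x,y:((x+.5)/8-.5+135,(y+.5)/8-.5+145)
E
python3 - <<'E'
from h import *
for k,a,b in [("bedend -x",(678,258),(538,522)),("bedend far",(600,185),(628,405)),("wall near",(273,270),(128,228)),("wall far",(175,186),(238,98)),
 ("fin",(430,130),(352,287)),("bridge a",(325,255),(200,265)),("bridge b",(255,175),(285,150)),("pad c",(365,190),(300,245))]:
    print(k,*tri(cs(*a),ct(*b)))
# tray
g=cv2.cvtColor(F["top"]["img"],cv2.COLOR_RGB2GRAY)
i=cv2.resize(np.hstack([F["top"]["img"][185:260,230:320,::-1],F["side"]["img"][180:255,245:335,::-1]]),(800,334),interpolation=cv2.INTER_CUBIC)
cv2.imwrite("pics/tray.png",i)
E
```

```text
bedend -x [0.5093 0.1538 0.0559] 0.00032583212903717197
bedend far [0.5525 0.1229 0.0566] 0.0007614004043821656
wall near [0.5991 0.2937 0.1196] 0.001649255424791414
wall far [0.6505 0.26   0.116 ] 0.0012280654277548213
fin [0.5795 0.2134 0.1293] 0.0006306173810466688
bridge a [0.5903 0.2702 0.1117] 0.00043521953305667143
bridge b [0.6312 0.2422 0.1149] 9.43333937980059e-05
pad c [0.5956 0.2345 0.1141] 0.0019710343506049955
```

View pics/tray.png

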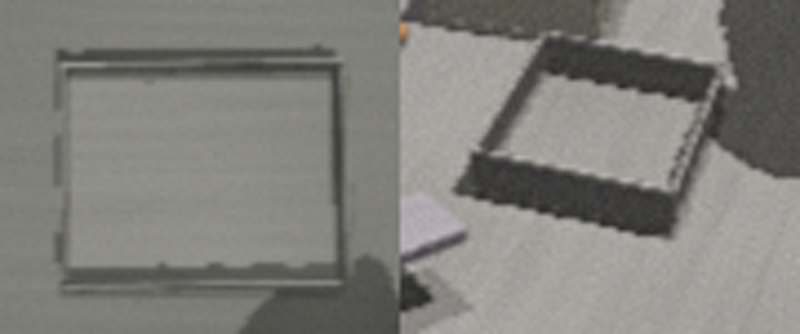

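The points match the description: bed at z≈0.057, fin top 0.129, wall top about 0.118, bed 53 mm wide. The dock x axis is at about 55.8°. Next: the tray centre, and the move to a point over the pad.

```bash
cat >> h.py <<'E'
from scipy.spatial.transform import Rotation as R
def go(t,yaw=None):
    from rig import r
    s=r.state();Q=R.from_quat(s["orientation"]);M=Q.as_matrix()
    y=np.degrees(np.arctan2(M[1,0],M[0,0]))
    print("pos",s["ee_pos"],"yaw",y,"tilt",M[2,2],"F",s["contact_force"],"q",s["joints"],"w",s["width"],"t",s["time_s"])
    if yaw is not None: print("twist",y-yaw); M=R.from_euler('z',yaw,degrees=True).as_matrix()@np.diag([1,-1,-1])
    print("tool cm",M.T@(np.array(t)-s["ee_pos"])*100)
E
python3 - <<'E'
from h import *
c=4.4444
for a,b in [((75,152),(62,62)),((148,38),(342,62)),((320,72),(345,287)),((272,190),(62,290))]:
    pt=(b[0]/c+230-.4,b[1]/c+185-.4);print(tri((a[0]/c+245-.4,a[1]/c+180-.4),pt),plane("top",pt,.04))
go([.592,.229,.16],55.8)
E
```

```text
(array([0.5474, 0.0343, 0.0365]), np.float64(0.00158120691844394)) [0.5484 0.0346 0.04  ]
(array([ 0.5527, -0.1521,  0.0341]), np.float64(0.0017895068290185417)) [ 0.5536 -0.151   0.04  ]
(array([ 0.4073, -0.1545,  0.0339]), np.float64(0.0015103022886344053)) [ 0.4055 -0.154   0.04  ]
(array([0.3999, 0.0302, 0.0399]), np.float64(0.0013106088754842613)) [0.3986 0.03   0.04  ]
pos [ 0.2516 -0.5716  0.2306] yaw 23.758368573257005 tilt -0.9999990700005812 F [ 0.2018  0.3387 -1.3492] q [ 1.0534  0.4352  0.025   1.574  -0.0116  1.134  -0.0751] w 1.000191884966139 t 0.1
twist -32.041631426742995
tool cm [ 85.351  -16.8519   7.0616]
```

>>> apply_moves([
  {"jaw": 0,"tx": 0,"ty": 0,"tz": -0.5,"twist": -8},
  {"jaw": 0,"tx": 0,"ty": 0,"tz": -0.5,"twist": -8},
  {"jaw": 0,"tx": 0,"ty": 0,"tz": -0.5,"twist": -8},
  {"jaw": 0,"tx": 0,"ty": 0,"tz": -0.5,"twist": -8},
  {"jaw": 0,"tx": 2,"ty": -0.4,"tz": 0,"twist": 0},
  {"jaw": 0,"tx": 4,"ty": -0.8,"tz": 0,"twist": 0},
  {"jaw": 0,"tx": 4,"ty": -0.8,"tz": 0,"twist": 0},
  {"jaw": 0,"tx": 4,"ty": -0.8,"tz": 0,"twist": 0},
  {"jaw": 0,"tx": 4,"ty": -0.8,"tz": 0,"twist": 0},
  {"jaw": 0,"tx": 4,"ty": -0.8,"tz": 0,"twist": 0},
])

```text
time_s: 1.1
ee_pos: [0.3394, -0.3637, 0.2511]
orientation: [0.884, 0.468, -0.0, -0.0]
contact_force: [1.6, -1.8, 0.1]
width: -0.007
grip_force: 0.0
```

```bash
python3 -c "
from h import *
go([.592,.229,.16],55.8)"
```

```text
pos [ 0.3394 -0.3637  0.2511] yaw 55.75657781314554 tilt -0.9999998890744082 F [ 1.5523 -1.7575  0.0548] q [ 0.8774  0.2233 -0.1992  1.8342  0.0495  1.0893  0.0624] w -0.007121021779038863 t 1.1
twist -0.04342218685445687
tool cm [ 63.2137 -12.4239   9.1073]
```

>>> apply_moves([
  {"jaw": 0,"tx": 4.5,"ty": -0.9,"tz": 0,"twist": 0},
  {"jaw": 0,"tx": 4.5,"ty": -0.9,"tz": 0,"twist": 0},
  {"jaw": 0,"tx": 4.5,"ty": -0.9,"tz": 0,"twist": 0},
  {"jaw": 0,"tx": 4.5,"ty": -0.9,"tz": 0,"twist": 0},
  {"jaw": 0,"tx": 4.5,"ty": -0.9,"tz": 0,"twist": 0},
  {"jaw": 0,"tx": 4.5,"ty": -0.9,"tz": 0,"twist": 0},
  {"jaw": 0,"tx": 4.5,"ty": -0.9,"tz": 0,"twist": 0},
  {"jaw": 0,"tx": 4.5,"ty": -0.9,"tz": 0,"twist": 0},
  {"jaw": 0,"tx": 4.5,"ty": -0.9,"tz": 0,"twist": 0},
  {"jaw": 0,"tx": 3,"ty": -0.6,"tz": 0,"twist": 0},
])

```text
time_s: 2.1
ee_pos: [0.5126, 0.0467, 0.2512]
orientation: [0.883, 0.469, 0.0, -0.0]
contact_force: [-0.7, -0.7, 0.0]
width: 0.0
grip_force: 0.0
```

```bash
python3 -c "
from h import *
go([.592,.229,.16],55.8)"
```

```text
pos [0.5126 0.0467 0.2512] yaw 55.91217544172877 tilt -0.9999993666861529 F [-0.6921 -0.656   0.0078] q [ 0.1963  0.2839 -0.4894  1.7787  0.146   1.1148 -0.9359] w 0.00011234106675477109 t 2.1
twist 0.11217544172877325
tool cm [19.5442 -3.6762  9.1186]
```

>>> apply_moves([
  {"jaw": 0,"tx": 3.5,"ty": -0.7,"tz": 0,"twist": 0},
  {"jaw": 0,"tx": 3.5,"ty": -0.7,"tz": 0,"twist": 0},
  {"jaw": 0,"tx": 3.5,"ty": -0.7,"tz": 0.5,"twist": 0},
  {"jaw": 0,"tx": 3.5,"ty": -0.7,"tz": 1,"twist": 0},
  {"jaw": 0,"tx": 3,"ty": -0.5,"tz": 2,"twist": 0},
  {"jaw": 0,"tx": 1.5,"ty": -0.3,"tz": 2,"twist": 0},
  {"jaw": 0,"tx": 1,"ty": -0.1,"tz": 2,"twist": 0},
  {"jaw": 0,"tx": 0,"ty": 0,"tz": 1.5,"twist": 0},
  {"jaw": 0,"tx": 0,"ty": 0,"tz": 0.5,"twist": 0},
  {"jaw": 0,"tx": 0,"ty": 0,"tz": 0,"twist": 0},
])

```text
time_s: 3.1
ee_pos: [0.5908, 0.224, 0.1557]
orientation: [0.884, 0.467, -0.001, 0.0]
contact_force: [0.4, 0.3, 0.2]
width: 0.002
grip_force: 0.0
```

```bash
python3 -c "
from h import *
go([.592,.229,.13],55.8)
from rig import r
ims=[r.grab_frame(n)['img'][:,:,::-1] for n in('side','top')]
z=lambda i:cv2.resize(i,(400,600),interpolation=cv2.INTER_CUBIC)
cv2.imwrite('pics/p1.png',np.hstack([z(ims[0][160:280,190:270]),z(ims[1][110:230,140:220])]))"
```

```text
pos [0.5908 0.224  0.1557] yaw 55.70955352883285 tilt -0.9999984802554119 F [0.4123 0.2962 0.1747] q [-0.1332  0.5629 -0.4748  1.6132  0.2876  1.0373 -1.2914] w 0.001834165551214093 t 3.1
twist -0.09044647116714799
tool cm [ 0.4835 -0.1855  2.5676]
```

View pics/p1.png

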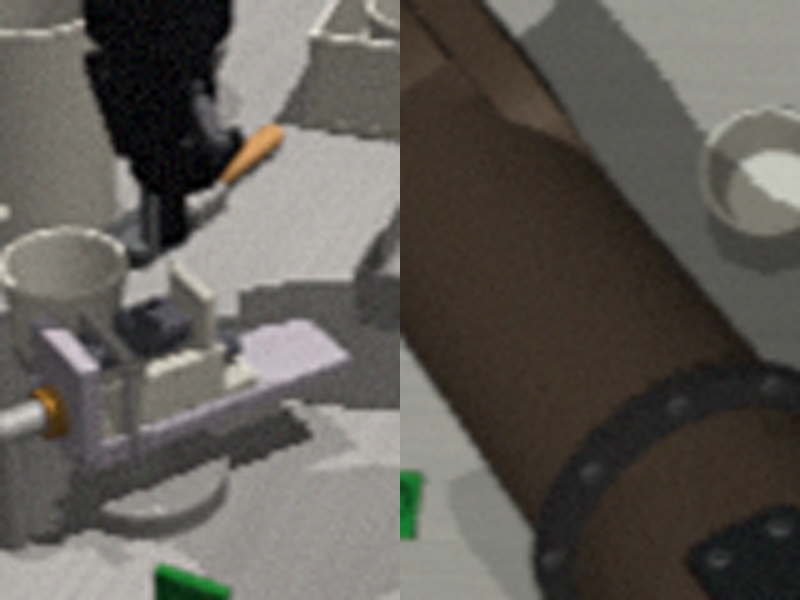

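The picture shows the shut fingers centred over the dark pad on the bridge side of the fin, fingertip at about (160,235) in the left crop. Next I shift 5 mm away from the fin and go down.

>>> apply_moves([
  {"jaw": 0,"tx": 0.3,"ty": -0.1,"tz": 0,"twist": 0},
  {"jaw": 0,"tx": 0.2,"ty": -0.1,"tz": 0,"twist": 0},
  {"jaw": 0,"tx": 0,"ty": 0,"tz": 0.5,"twist": 0},
  {"jaw": 0,"tx": 0,"ty": 0,"tz": 0.5,"twist": 0},
  {"jaw": 0,"tx": 0,"ty": 0,"tz": 0.5,"twist": 0},
  {"jaw": 0,"tx": 0,"ty": 0,"tz": 0.5,"twist": 0},
  {"jaw": 0,"tx": 0,"ty": 0,"tz": 0.5,"twist": 0},
  {"jaw": 0,"tx": 0,"ty": 0,"tz": 0.5,"twist": 0},
  {"jaw": 0,"tx": 0,"ty": 0,"tz": 0.3,"twist": 0},
  {"jaw": 0,"tx": 0,"ty": 0,"tz": 0,"twist": 0},
])

```text
time_s: 4.2
ee_pos: [0.5921, 0.2303, 0.1227]
orientation: [0.884, 0.468, -0.0, -0.0]
contact_force: [-0.1, 0.2, 0.2]
width: 0.003
grip_force: 0.0
```

```bash
python3 -c "
from h import *
go([.592,.229,.115],55.8)"
```

```text
pos [0.5921 0.2303 0.1227] yaw 55.76561560078287 tilt -0.9999996628773316 F [-0.0588  0.2416  0.1991] q [-0.1502  0.6008 -0.4635  1.6376  0.3096  0.9777 -1.3159] w 0.0028534032485128306 t 4.2
twist -0.03438439921712444
tool cm [-0.1163  0.0627  0.7713]
```

>>> apply_moves([
  {"jaw": 0,"tx": 0,"ty": 0,"tz": 0.05,"twist": 0},
  {"jaw": 0,"tx": 0,"ty": 0,"tz": 0.05,"twist": 0},
  {"jaw": 0,"tx": 0,"ty": 0,"tz": 0.05,"twist": 0},
  {"jaw": 0,"tx": 0,"ty": 0,"tz": 0.05,"twist": 0},
  {"jaw": 0,"tx": 0,"ty": 0,"tz": 0.05,"twist": 0},
  {"jaw": 0,"tx": 0,"ty": 0,"tz": 0.05,"twist": 0},
  {"jaw": 0,"tx": 0,"ty": 0,"tz": 0.05,"twist": 0},
  {"jaw": 0,"tx": 0,"ty": 0,"tz": 0.05,"twist": 0},
  {"jaw": 0,"tx": 0,"ty": 0,"tz": 0,"twist": 0},
  {"jaw": 0,"tx": 0,"ty": 0,"tz": 0,"twist": 0},
])

```text
time_s: 5.2
ee_pos: [0.5924, 0.2304, 0.1193]
orientation: [0.884, 0.468, -0.0, 0.0]
contact_force: [0.6, -0.8, -0.0]
width: 0.004
grip_force: 0.0
```

>>> apply_moves([
  {"jaw": 0,"tx": 0,"ty": 0,"tz": 0.05,"twist": 0},
  {"jaw": 0,"tx": 0,"ty": 0,"tz": 0.05,"twist": 0},
  {"jaw": 0,"tx": 0,"ty": 0,"tz": 0.05,"twist": 0},
  {"jaw": 0,"tx": 0,"ty": 0,"tz": 0.05,"twist": 0},
  {"jaw": 0,"tx": 0,"ty": 0,"tz": 0.05,"twist": 0},
  {"jaw": 0,"tx": 0,"ty": 0,"tz": 0,"twist": 0},
  {"jaw": 0,"tx": 0,"ty": 0,"tz": 0,"twist": 0},
  {"jaw": 0,"tx": 0,"ty": 0,"tz": 0,"twist": 0},
  {"jaw": 0,"tx": 0,"ty": 0,"tz": 0,"twist": 0},
  {"jaw": 0,"tx": 0,"ty": 0,"tz": 0,"twist": 0},
])

```text
time_s: 6.2
ee_pos: [0.5924, 0.2305, 0.1169]
orientation: [0.884, 0.468, 0.0, 0.0]
contact_force: [-1.5, -1.4, 4.5]
width: -0.002
grip_force: 2.0
```

>>> apply_moves([
  {"jaw": 0,"tx": 0,"ty": 0,"tz": 0.05,"twist": 0},
  {"jaw": 0,"tx": 0,"ty": 0,"tz": 0.05,"twist": 0},
  {"jaw": 0,"tx": 0,"ty": 0,"tz": 0.05,"twist": 0},
  {"jaw": 0,"tx": 0,"ty": 0,"tz": 0.05,"twist": 0},
  {"jaw": 0,"tx": 0,"ty": 0,"tz": 0,"twist": 0},
  {"jaw": 0,"tx": 0,"ty": 0,"tz": 0,"twist": 0},
  {"jaw": 0,"tx": 0,"ty": 0,"tz": 0,"twist": 0},
  {"jaw": 0,"tx": 0,"ty": 0,"tz": 0,"twist": 0},
  {"jaw": 0,"tx": 0,"ty": 0,"tz": 0,"twist": 0},
  {"jaw": 0,"tx": 0,"ty": 0,"tz": 0,"twist": 0},
])

```text
time_s: 7.2
ee_pos: [0.5925, 0.2304, 0.1149]
orientation: [0.884, 0.468, 0.0, 0.0]
contact_force: [-1.0, -1.5, 4.7]
width: 0.003
grip_force: 2.8
```

```bash
python3 -c "
from h import *
from rig import r
go([.592,.229,.112])
L=[]
for i in range(6): r.grab_frame('side'); L.append(r.state()['contact_force'])
print(np.mean(L,0),np.std(L,0),r.state()['ee_pos'])"
```

```text
pos [0.5925 0.2304 0.1149] yaw 55.75974136495401 tilt -0.9999999799941105 F [-0.9694 -1.5178  4.6797] q [-0.1522  0.6089 -0.4604  1.6448  0.3152  0.9621 -1.3205] w 0.002958641391714069 t 7.2
tool cm [-0.1439  0.0428  0.2919]
[-1.1414 -0.9768  5.5969] [0.2728 0.4268 0.7705] [0.5924 0.2305 0.1149]
```

>>> apply_moves([
  {"jaw": 0,"tx": 0,"ty": 0,"tz": 0.1,"twist": 0},
  {"jaw": 0,"tx": 0,"ty": 0,"tz": 0.1,"twist": 0},
  {"jaw": 0,"tx": 0,"ty": 0,"tz": 0.05,"twist": 0},
  {"jaw": 0,"tx": 0,"ty": 0,"tz": 0,"twist": 0},
  {"jaw": 0,"tx": 0,"ty": 0,"tz": 0,"twist": 0},
  {"jaw": 0,"tx": 0,"ty": 0,"tz": 0,"twist": 0},
  {"jaw": 0,"tx": 0,"ty": 0,"tz": 0,"twist": 0},
  {"jaw": 0,"tx": 0,"ty": 0,"tz": 0,"twist": 0},
  {"jaw": 0,"tx": 0,"ty": 0,"tz": 0,"twist": 0},
  {"jaw": 0,"tx": 0,"ty": 0,"tz": 0,"twist": 0},
])

```text
time_s: 8.5
ee_pos: [0.5925, 0.2305, 0.1127]
orientation: [0.884, 0.468, 0.0, 0.0]
contact_force: [-2.4, -1.1, 7.5]
width: -0.001
grip_force: 3.8
```

```bash
python3 -c "
from h import *
from rig import r
L=[]
for i in range(8): r.grab_frame('side'); L.append(r.state()['contact_force'])
print(np.mean(L,0),np.std(L,0),r.state()['ee_pos'])"
```

```text
[-1.5504 -1.2485  7.4121] [0.4383 0.1825 0.486 ] [0.5925 0.2305 0.1127]
```

>>> apply_moves([
  {"jaw": 0,"tx": -0.1,"ty": 0,"tz": 0.03,"twist": 0},
  {"jaw": 0,"tx": -0.1,"ty": 0,"tz": 0,"twist": 0},
  {"jaw": 0,"tx": -0.1,"ty": 0,"tz": 0,"twist": 0},
  {"jaw": 0,"tx": -0.1,"ty": 0,"tz": 0,"twist": 0},
  {"jaw": 0,"tx": -0.1,"ty": 0,"tz": 0,"twist": 0},
  {"jaw": 0,"tx": -0.1,"ty": 0,"tz": 0,"twist": 0},
  {"jaw": 0,"tx": -0.1,"ty": 0,"tz": 0,"twist": 0},
  {"jaw": 0,"tx": -0.1,"ty": 0,"tz": 0,"twist": 0},
  {"jaw": 0,"tx": -0.1,"ty": 0,"tz": 0,"twist": 0},
  {"jaw": 0,"tx": 0,"ty": 0,"tz": 0,"twist": 0},
])

```text
time_s: 9.9
ee_pos: [0.5886, 0.2245, 0.1131]
orientation: [0.884, 0.468, 0.002, -0.0]
contact_force: [1.8, 2.0, 6.5]
width: 0.0
grip_force: 3.5
```

```bash
python3 -c "
from h import *
go([.592,.229,.112])"
```

```text
pos [0.5886 0.2245 0.1131] yaw 55.783936421279805 tilt -0.9999918383619875 F [1.8304 1.9567 6.5094] q [-0.1418  0.6013 -0.4622  1.6653  0.3154  0.9457 -1.3165] w 0.00018879855064330242 t 9.9
tool cm [0.5623 0.0341 0.1073]
```

>>> apply_moves([
  {"jaw": 0,"tx": 0,"ty": 0,"tz": 0.04,"twist": 0},
  {"jaw": 0,"tx": -0.1,"ty": 0,"tz": 0.02,"twist": 0},
  {"jaw": 0,"tx": -0.1,"ty": 0,"tz": 0,"twist": 0},
  {"jaw": 0,"tx": -0.1,"ty": 0,"tz": 0,"twist": 0},
  {"jaw": 0,"tx": -0.1,"ty": 0,"tz": 0,"twist": 0},
  {"jaw": 0,"tx": -0.1,"ty": 0,"tz": 0,"twist": 0},
  {"jaw": 0,"tx": -0.1,"ty": 0,"tz": 0,"twist": 0},
  {"jaw": 0,"tx": 0,"ty": 0,"tz": 0,"twist": 0},
  {"jaw": 0,"tx": 0,"ty": 0,"tz": 0,"twist": 0},
  {"jaw": 0,"tx": 0,"ty": 0,"tz": 0,"twist": 0},
])

```text
time_s: 10.9
ee_pos: [0.5853, 0.2196, 0.1125]
orientation: [0.884, 0.468, 0.002, -0.0]
contact_force: [1.9, 2.1, 8.6]
width: -0.001
grip_force: 3.7
```

```bash
python3 -c "
from h import *
go([.592,.229,.112])"
```

```text
pos [0.5853 0.2196 0.1125] yaw 55.78438460034624 tilt -0.9999913049840384 F [1.9488 2.0728 8.6362] q [-0.1343  0.5952 -0.4633  1.6785  0.315   0.9385 -1.3129] w -0.0010256961490607735 t 10.9
tool cm [1.151  0.029  0.0553]
```

>>> apply_moves([
  {"jaw": 0,"tx": -0.1,"ty": 0,"tz": 0,"twist": 0},
  {"jaw": 0,"tx": -0.1,"ty": 0,"tz": 0,"twist": 0},
  {"jaw": 0,"tx": -0.1,"ty": 0,"tz": 0,"twist": 0},
  {"jaw": 0,"tx": -0.1,"ty": 0,"tz": 0,"twist": 0},
  {"jaw": 0,"tx": -0.1,"ty": 0,"tz": 0,"twist": 0},
  {"jaw": 0,"tx": -0.1,"ty": 0,"tz": 0,"twist": 0},
  {"jaw": 0,"tx": -0.1,"ty": 0,"tz": 0,"twist": 0},
  {"jaw": 0,"tx": -0.1,"ty": 0,"tz": 0,"twist": 0},
  {"jaw": 0,"tx": 0,"ty": 0,"tz": 0,"twist": 0},
  {"jaw": 0,"tx": 0,"ty": 0,"tz": 0,"twist": 0},
])

```text
time_s: 11.9
ee_pos: [0.5808, 0.2131, 0.1125]
orientation: [0.884, 0.468, 0.002, -0.0]
contact_force: [2.2, 2.5, 7.6]
width: 0.0
grip_force: 3.7
```

```bash
python3 -c "
from h import *
from rig import r
go([.592,.229,.112])
ims=[r.grab_frame(n)['img'][:,:,::-1] for n in('side',)]
cv2.imwrite('pics/p2.png',cv2.resize(ims[0][180:270,180:300],(800,600),interpolation=cv2.INTER_CUBIC))"
```

```text
pos [0.5808 0.2131 0.1125] yaw 55.79296459168188 tilt -0.9999910489826038 F [2.161  2.4656 7.5831] q [-0.124   0.5863 -0.4651  1.6955  0.3138  0.9302 -1.3075] w 0.00044222146042511114 t 11.9
tool cm [1.9465 0.031  0.0567]
```

View pics/p2.png

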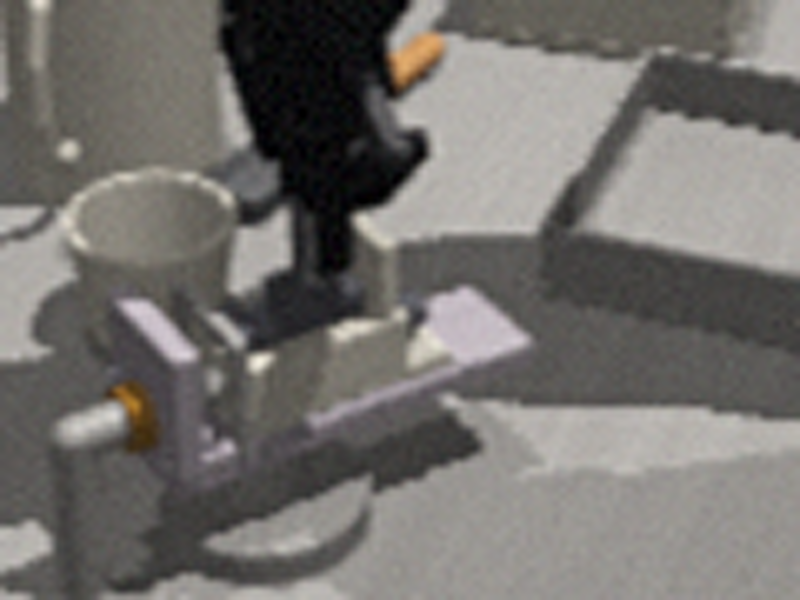

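The picture shows the nozzle sliding along the bed with the finger against the fin; its rear end (255,400) is just past the bridge, and the force is steady at about 3 N. I keep going.

>>> apply_moves([
  {"jaw": 0,"tx": -0.1,"ty": 0,"tz": 0,"twist": 0},
  {"jaw": 0,"tx": -0.15,"ty": 0,"tz": 0,"twist": 0},
  {"jaw": 0,"tx": -0.15,"ty": 0,"tz": 0,"twist": 0},
  {"jaw": 0,"tx": -0.15,"ty": 0,"tz": 0,"twist": 0},
  {"jaw": 0,"tx": -0.15,"ty": 0,"tz": 0,"twist": 0},
  {"jaw": 0,"tx": -0.15,"ty": 0,"tz": 0,"twist": 0},
  {"jaw": 0,"tx": -0.15,"ty": 0,"tz": 0,"twist": 0},
  {"jaw": 0,"tx": -0.15,"ty": 0,"tz": 0,"twist": 0},
  {"jaw": 0,"tx": -0.15,"ty": 0,"tz": 0,"twist": 0},
  {"jaw": 0,"tx": -0.1,"ty": 0,"tz": 0,"twist": 0},
])

```text
time_s: 12.95
ee_pos: [0.573, 0.2015, 0.1125]
orientation: [0.884, 0.468, 0.002, -0.0]
contact_force: [1.6, 2.9, 7.4]
width: -0.001
grip_force: 3.7
```

>>> apply_moves([
  {"jaw": 0,"tx": -0.15,"ty": 0,"tz": 0,"twist": 0},
  {"jaw": 0,"tx": -0.15,"ty": 0,"tz": 0,"twist": 0},
  {"jaw": 0,"tx": -0.15,"ty": 0,"tz": 0,"twist": 0},
  {"jaw": 0,"tx": -0.15,"ty": 0,"tz": 0,"twist": 0},
  {"jaw": 0,"tx": -0.15,"ty": 0,"tz": 0,"twist": 0},
  {"jaw": 0,"tx": -0.15,"ty": 0,"tz": 0,"twist": 0},
  {"jaw": 0,"tx": -0.15,"ty": 0,"tz": 0,"twist": 0},
  {"jaw": 0,"tx": -0.15,"ty": 0,"tz": 0,"twist": 0},
  {"jaw": 0,"tx": -0.1,"ty": 0,"tz": 0,"twist": 0},
  {"jaw": 0,"tx": 0,"ty": 0,"tz": 0,"twist": 0},
])

```text
time_s: 13.95
ee_pos: [0.5656, 0.1907, 0.1125]
orientation: [0.884, 0.468, 0.002, -0.0]
contact_force: [1.4, 2.3, 7.2]
width: 0.001
grip_force: 3.7
```

```bash
python3 -c "
from h import *
go([.592,.229,.112])"
```

```text
pos [0.5656 0.1907 0.1125] yaw 55.78544431169952 tilt -0.9999909539336433 F [1.4103 2.2912 7.2095] q [-0.0879  0.5565 -0.4709  1.7514  0.3092  0.9034 -1.2873] w 0.0007436769567853328 t 13.95
tool cm [4.6517 0.025  0.0679]
```

>>> apply_moves([
  {"jaw": 0,"tx": -0.1,"ty": 0,"tz": 0,"twist": 0},
  {"jaw": 0,"tx": -0.15,"ty": 0,"tz": 0,"twist": 0},
  {"jaw": 0,"tx": -0.15,"ty": 0,"tz": 0,"twist": 0},
  {"jaw": 0,"tx": -0.1,"ty": 0,"tz": 0,"twist": 0},
  {"jaw": 0,"tx": 0,"ty": 0,"tz": 0,"twist": 0},
  {"jaw": 0,"tx": 0,"ty": 0,"tz": -0.2,"twist": 0},
  {"jaw": 0,"tx": 0,"ty": 0,"tz": -0.3,"twist": 0},
  {"jaw": 0,"tx": 0,"ty": 0,"tz": -0.3,"twist": 0},
  {"jaw": 0,"tx": 0.2,"ty": 0,"tz": -0.5,"twist": 0},
  {"jaw": 0,"tx": 0,"ty": 0,"tz": -1,"twist": 0},
])

```text
time_s: 14.95
ee_pos: [0.5619, 0.1864, 0.1339]
orientation: [0.884, 0.468, -0.001, -0.0]
contact_force: [0.5, -0.4, 0.7]
width: -0.003
grip_force: 0.0
```

>>> apply_moves([
  {"jaw": 0,"tx": 0,"ty": 0,"tz": -1.5,"twist": 0},
  {"jaw": 0,"tx": 0,"ty": 0,"tz": -2,"twist": 0},
  {"jaw": 8.5,"tx": 0,"ty": 0,"tz": -2,"twist": 0},
  {"jaw": 8.5,"tx": 0,"ty": 0,"tz": -2,"twist": 0},
  {"jaw": 8.5,"tx": 0,"ty": 0,"tz": 0,"twist": 0},
  {"jaw": 8.5,"tx": 0,"ty": 0,"tz": 0,"twist": 0},
  {"jaw": 8.5,"tx": 0,"ty": 0,"tz": 0,"twist": 0},
  {"jaw": 8.5,"tx": 0,"ty": 0,"tz": 0,"twist": 0},
  {"jaw": 8.5,"tx": 0,"ty": 0,"tz": 0,"twist": 0},
  {"jaw": 8.5,"tx": 0,"ty": 0,"tz": 0,"twist": 0},
])

```text
time_s: 15.95
ee_pos: [0.5623, 0.1866, 0.2089]
orientation: [0.884, 0.468, -0.0, -0.0]
contact_force: [0.9, -0.0, 0.8]
width: 0.997
grip_force: 0.0
```

```bash
python3 -c "
from h import *
from rig import r
print(r.hold_point_z)
go([.5715,.1990,.0657],55.8)
f=r.grab_frame('side')
cv2.imwrite('pics/p3.png',cv2.resize(f['img'][180:270,180:300,::-1],(800,600),interpolation=cv2.INTER_CUBIC))"
```

```text
-0.0187
pos [0.5623 0.1866 0.2089] yaw 55.76926984609567 tilt -0.9999996324870162 F [ 0.8659 -0.0109  0.7515] q [-0.056   0.4544 -0.5047  1.6518  0.2404  1.0986 -1.2254] w 0.9965485888547463 t 15.95
twist -0.030730153904329427
tool cm [ 1.5433  0.0581 14.3236]
```

View pics/p3.png

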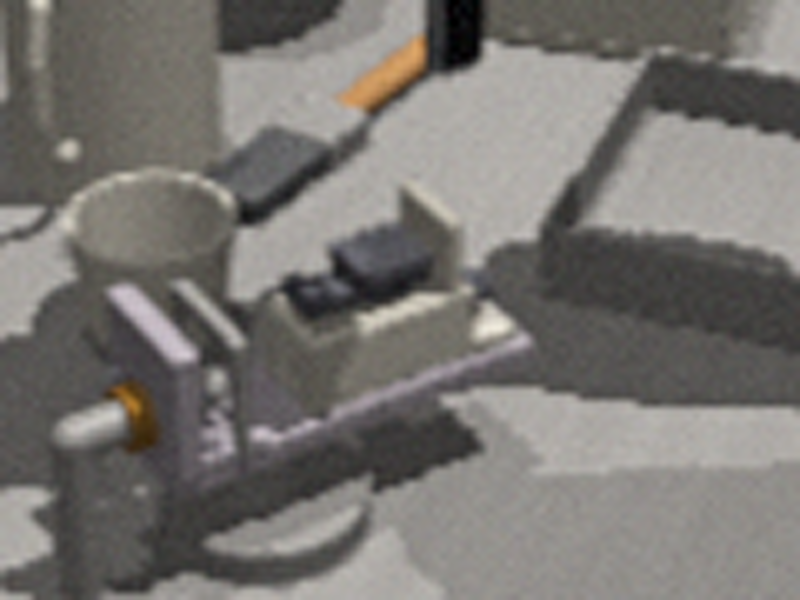

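The picture shows the nozzle free and upright on the bed, clear of the spigot, but apparently a little yawed. I'll measure it: fin top edge (403,185)-(462,228), near bottom edge (325,410)-(470,335).

```bash
python3 - <<'E'
from h import *
from rig import r
p=lambda x,y:((x+.5)*.15-.5+180,(y+.5)*.15-.5+180)
ori=np.array([.599,.2385]);a=np.radians(55.8);X=np.array([np.cos(a),np.sin(a)]);Y=np.array([-X[1],X[0]])
def L(n,q,z):
    w=plane(n,q,z)[:2]-ori;return np.array([w@X,w@Y])*1000
def ang(u,v,d): 
    e=v-u; return np.degrees(np.arctan2(e[1],e[0]))-d
f0,f1=L("side",p(403,185),.128),L("side",p(462,228),.128);print("fin",f0,f1)
b0,b1=L("side",p(470,335),.057),L("side",p(325,410),.057);print("bottom",b0,b1,ang(b0,b1,0))
t0,t1=L("side",p(265,310),.091),L("side",p(345,362),.091);print("rear top",t0,t1)
print("bed edge",L("side",p(538,345),.057),L("side",p(300,432),.057))
f=r.grab_frame("top");cv2.imwrite("pics/p4.png",cv2.resize(f["img"][145:220,135:235,::-1],(800,600),interpolation=cv2.INTER_CUBIC))
E
```

```text
fin [-83.26   -18.4383] [-85.8411  22.6156]
bottom [-102.7948    5.5793] [-22.3042  17.0638] 8.120241070514163
rear top [-13.8657 -16.4532] [-22.8697  32.577 ]
bed edge [-123.4595   27.6351] [-6.0869 24.1331]
```

View pics/p4.png

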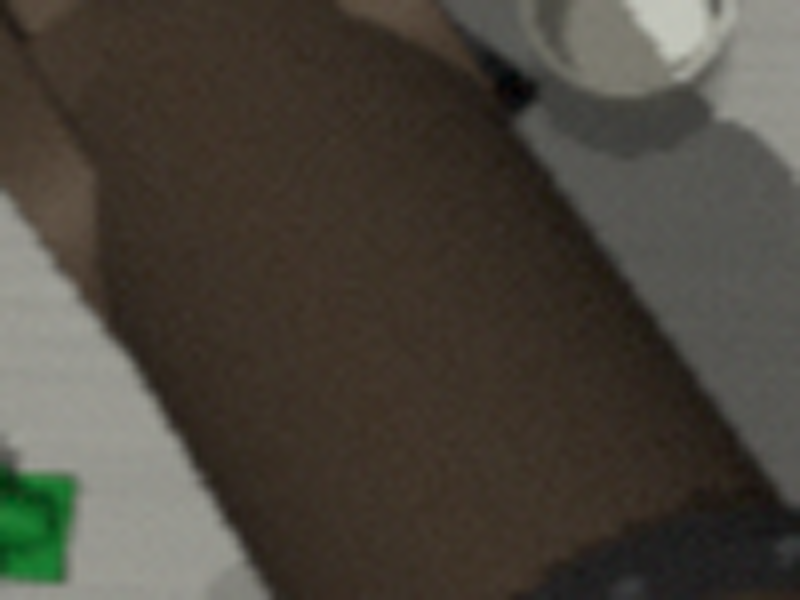

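```bash
python3 - <<'E'
from h import *
ori=np.array([.599,.2385]);a=np.radians(55.8);X=np.array([np.cos(a),np.sin(a)]);Y=np.array([-X[1],X[0]])
w=plane("top",(213,146),.06)[:2];print("cup",w,(w-ori)@X,(w-ori)@Y)
go([.5676,.1994,.0605],59.8)
E
```

```text
cup [0.6999 0.1292] -0.03365811281045361 -0.14487445786407707
pos [0.5625 0.1866 0.2091] yaw 55.76636016043478 tilt -0.9999998895572626 F [ 0.4482 -0.2765 -0.5421] q [-0.0559  0.4542 -0.5048  1.6515  0.2404  1.0986 -1.2254] w 0.9994895549506019 t 16.05
twist -4.033639839565218
tool cm [ 1.3626 -0.1986 14.8645]
```

>>> apply_moves([
  {"jaw": 7,"tx": 0,"ty": 0,"tz": 0,"twist": -4},
  {"jaw": 7,"tx": 0.7,"ty": -0.1,"tz": 0,"twist": 0},
  {"jaw": 7,"tx": 0.7,"ty": -0.1,"tz": 1,"twist": 0},
  {"jaw": 7,"tx": 0,"ty": 0,"tz": 2,"twist": 0},
  {"jaw": 7,"tx": 0,"ty": 0,"tz": 2,"twist": 0},
  {"jaw": 7,"tx": 0,"ty": 0,"tz": 2,"twist": 0},
  {"jaw": 7,"tx": 0,"ty": 0,"tz": 2,"twist": 0},
  {"jaw": 7,"tx": 0,"ty": 0,"tz": 1,"twist": 0},
  {"jaw": 7,"tx": 0,"ty": 0,"tz": 0.5,"twist": 0},
  {"jaw": 7,"tx": 0,"ty": 0,"tz": 0,"twist": 0},
])

```text
time_s: 17.05
ee_pos: [0.5677, 0.2, 0.1039]
orientation: [0.867, 0.498, -0.0, -0.0]
contact_force: [0.1, -0.6, 0.6]
width: 0.822
grip_force: 0.0
```

```bash
python3 - <<'E'
from h import *
from rig import r
go([.5676,.1994,.0605],59.8)
f=r.grab_frame("side");cv2.imwrite("pics/p5.png",cv2.resize(f["img"][180:270,180:300,::-1],(800,600),interpolation=cv2.INTER_CUBIC))
E
```

```text
pos [0.5677 0.2    0.1039] yaw 59.75185123727214 tilt -0.999999732355914 F [ 0.1081 -0.578   0.5725] q [-0.0975  0.5788 -0.4816  1.7409  0.3281  0.9034 -1.2457] w 0.8223633142641678 t 17.05
twist -0.0481487627278554
tool cm [-0.0591  0.0209  4.3428]
```

View pics/p5.png

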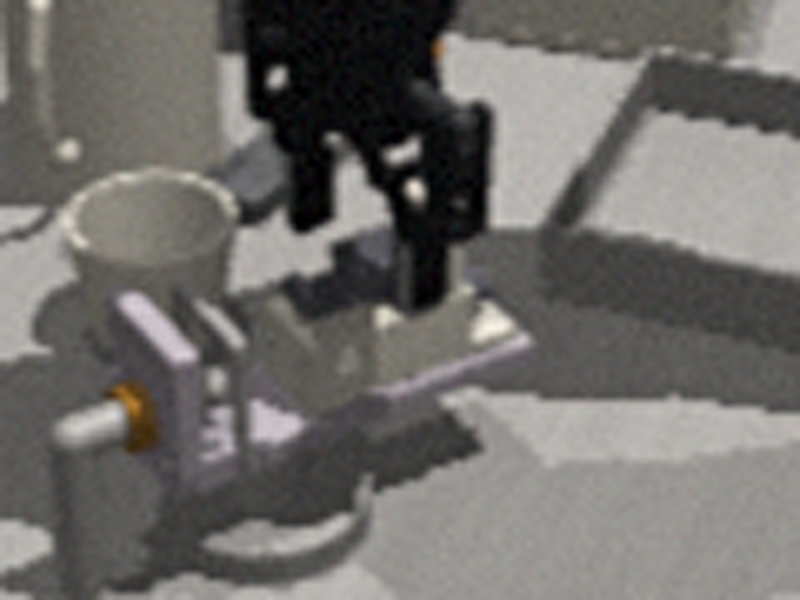

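The picture shows the fingers straddling the block: near finger at (425,300), far one at (312,220), with the fin between and under the palm. I go down gently.

>>> apply_moves([
  {"jaw": 7,"tx": 0,"ty": 0,"tz": 0.6,"twist": 0},
  {"jaw": 7,"tx": 0,"ty": 0,"tz": 0.6,"twist": 0},
  {"jaw": 7,"tx": 0,"ty": 0,"tz": 0.6,"twist": 0},
  {"jaw": 7,"tx": 0,"ty": 0,"tz": 0.6,"twist": 0},
  {"jaw": 7,"tx": 0,"ty": 0,"tz": 0.5,"twist": 0},
  {"jaw": 7,"tx": 0,"ty": 0,"tz": 0.5,"twist": 0},
  {"jaw": 7,"tx": 0,"ty": 0,"tz": 0.3,"twist": 0},
  {"jaw": 7,"tx": 0,"ty": 0,"tz": 0.2,"twist": 0},
  {"jaw": 7,"tx": 0,"ty": 0,"tz": 0,"twist": 0},
  {"jaw": 7,"tx": 0,"ty": 0,"tz": 0,"twist": 0},
])

```text
time_s: 18.1
ee_pos: [0.568, 0.1998, 0.0655]
orientation: [0.867, 0.498, 0.0, 0.0]
contact_force: [0.2, -0.1, 0.0]
width: 0.818
grip_force: 0.0
```

>>> apply_moves([
  {"jaw": 7,"tx": 0,"ty": 0,"tz": 0.2,"twist": 0},
  {"jaw": 5.5,"tx": 0,"ty": 0,"tz": 0.1,"twist": 0},
  {"jaw": 5,"tx": 0,"ty": 0,"tz": 0,"twist": 0},
  {"jaw": 4.6,"tx": 0,"ty": 0,"tz": 0,"twist": 0},
  {"jaw": 4.3,"tx": 0,"ty": 0,"tz": 0,"twist": 0},
  {"jaw": 4,"tx": 0,"ty": 0,"tz": 0,"twist": 0},
  {"jaw": 3.5,"tx": 0,"ty": 0,"tz": 0,"twist": 0},
  {"jaw": 3,"tx": 0,"ty": 0,"tz": 0,"twist": 0},
  {"jaw": 3,"tx": 0,"ty": 0,"tz": 0,"twist": 0},
  {"jaw": 3,"tx": 0,"ty": 0,"tz": 0,"twist": 0},
], squeeze=30)

```text
time_s: 19.1
ee_pos: [0.5681, 0.1998, 0.0627]
orientation: [0.867, 0.498, 0.0, 0.0]
contact_force: [-0.1, -1.8, 5.4]
width: 0.466
grip_force: 30.2
```

```bash
python3 - <<'E'
from h import *
from rig import r
go([.568,.1998,.18])
print(r.state()["width"]*85.4, r.state()["grip_force"])
E
```

```text
pos [0.5681 0.1998 0.0627] yaw 59.7550373604488 tilt -0.9999998584882399 F [-0.0946 -1.7993  5.352 ] q [-0.1139  0.628  -0.4587  1.774   0.3628  0.8236 -1.2742] w 0.4658318324346119 t 19.1
tool cm [  0.0019  -0.0077 -11.7341]
39.78203848991586 30.226220521872165
```

Gripped at 39.8 mm with 30 N. Now I lift.

>>> apply_moves([
  {"jaw": 3,"tx": 0,"ty": 0,"tz": -0.2,"twist": 0},
  {"jaw": 3,"tx": 0,"ty": 0,"tz": -0.4,"twist": 0},
  {"jaw": 3,"tx": 0,"ty": 0,"tz": -0.8,"twist": 0},
  {"jaw": 3,"tx": 0,"ty": 0,"tz": -1,"twist": 0},
  {"jaw": 3,"tx": 0,"ty": 0,"tz": -1.2,"twist": 0},
  {"jaw": 3,"tx": 0,"ty": 0,"tz": -1.2,"twist": 0},
  {"jaw": 3,"tx": 0,"ty": 0,"tz": -1.2,"twist": 0},
  {"jaw": 3,"tx": 0,"ty": 0,"tz": -1,"twist": 0},
  {"jaw": 3,"tx": 0,"ty": 0,"tz": -0.6,"twist": 0},
  {"jaw": 3,"tx": 0,"ty": 0,"tz": -0.4,"twist": 0},
], squeeze=35)

```text
time_s: 20.1
ee_pos: [0.568, 0.1998, 0.1431]
orientation: [0.867, 0.498, 0.0, 0.0]
contact_force: [0.1, -0.7, -2.3]
width: 0.462
grip_force: 35.0
```

```bash
python3 - <<'E'
from h import *
from rig import r
go([.4765,-.060,.144])
print(r.state()["width"]*85.4, r.state()["grip_force"])
f=r.grab_frame("side");cv2.imwrite("pics/p6.png",cv2.resize(f["img"][150:270,180:340,::-1],(800,600),interpolation=cv2.INTER_CUBIC))
E
```

```text
pos [0.568  0.1998 0.1431] yaw 59.757695819740775 tilt -0.999999807904605 F [ 0.1056 -0.713  -2.3052] q [-0.0836  0.5352 -0.499   1.7042  0.2989  0.978  -1.2202] w 0.46183223455680894 t 20.1
tool cm [-27.0528   5.1749  -0.0962]
39.44047283115149 35.01026688812999
```

View pics/p6.png

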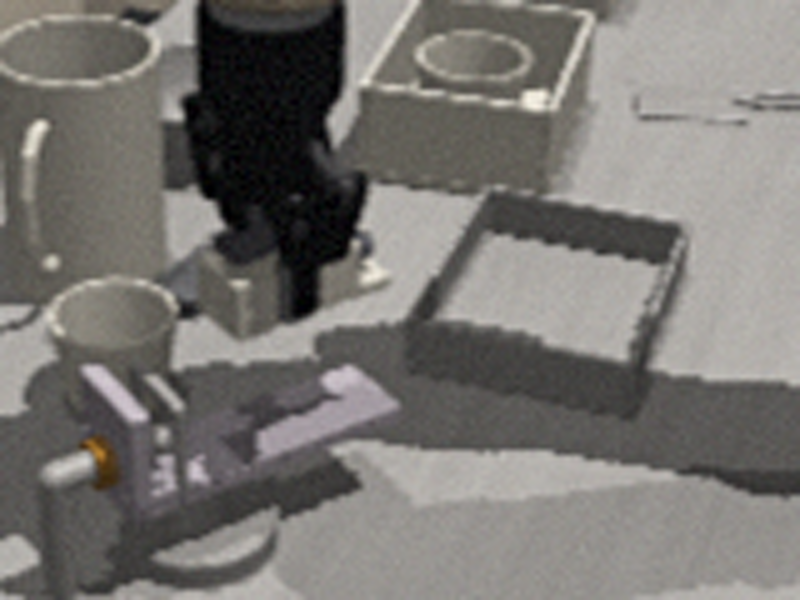

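The picture shows the nozzle held level above the bed at (285,290), with the tray at (550,300). From here I'll check by numbers only, since the picture allowance is used up (11 viewed, one over the limit of 10).

>>> apply_moves([
  {"jaw": 3,"tx": -1,"ty": 0.2,"tz": 0,"twist": 0},
  {"jaw": 3,"tx": -2,"ty": 0.4,"tz": 0,"twist": 0},
  {"jaw": 3,"tx": -3,"ty": 0.6,"tz": 0,"twist": 0},
  {"jaw": 3,"tx": -4,"ty": 0.8,"tz": 0,"twist": 0},
  {"jaw": 3,"tx": -4,"ty": 0.8,"tz": 0,"twist": 0},
  {"jaw": 3,"tx": -4,"ty": 0.8,"tz": 0,"twist": 0},
  {"jaw": 3,"tx": -4,"ty": 0.8,"tz": 0,"twist": 0},
  {"jaw": 3,"tx": -2.5,"ty": 0.5,"tz": 0,"twist": 0},
  {"jaw": 3,"tx": -1.5,"ty": 0.3,"tz": 0,"twist": 0},
  {"jaw": 3,"tx": 0,"ty": 0,"tz": 0,"twist": 0},
])

```text
time_s: 21.15
ee_pos: [0.4801, -0.0543, 0.1418]
orientation: [0.868, 0.496, -0.001, 0.0]
contact_force: [0.1, 0.2, -1.9]
width: 0.465
grip_force: 35.1
```

>>> apply_moves([
  {"jaw": 3,"tx": 0,"ty": 0,"tz": 0.5,"twist": 0},
  {"jaw": 3,"tx": 0,"ty": 0,"tz": 1,"twist": 0},
  {"jaw": 3,"tx": 0,"ty": 0,"tz": 1.5,"twist": 0},
  {"jaw": 3,"tx": 0,"ty": 0,"tz": 1.5,"twist": 0},
  {"jaw": 3,"tx": 0,"ty": 0,"tz": 1.5,"twist": 0},
  {"jaw": 3,"tx": 0,"ty": 0,"tz": 1,"twist": 0},
  {"jaw": 3,"tx": 0,"ty": 0,"tz": 0.5,"twist": 0},
  {"jaw": 3,"tx": 0,"ty": 0,"tz": 0,"twist": 0},
  {"jaw": 3,"tx": 0,"ty": 0,"tz": 0,"twist": 0},
  {"jaw": 3,"tx": 0,"ty": 0,"tz": 0,"twist": 0},
])

```text
time_s: 22.15
ee_pos: [0.4823, -0.051, 0.068]
orientation: [0.867, 0.498, 0.0, 0.0]
contact_force: [0.0, -0.2, -2.3]
width: 0.462
grip_force: 35.1
```

```bash
python3 - <<'E'
from h import *
from rig import r
go([.4815,-.051,.0107])
print(r.state()["width"]*85.4, r.state()["grip_force"])
E
```

```text
pos [ 0.4823 -0.051   0.068 ] yaw 59.76501261500782 tilt -0.9999994060563517 F [ 0.023  -0.2365 -2.3146] q [ 0.3435  0.4694 -0.4547  2.0586  0.3218  0.6799 -0.8488] w 0.46246643178782576 t 22.15
tool cm [-0.0458 -0.0778  5.7252]
39.494633274680325 35.06070602859836
```

Good. Down to about 8 mm above the floor, then slow steps.

>>> apply_moves([
  {"jaw": 3,"tx": 0,"ty": 0,"tz": 0.6,"twist": 0},
  {"jaw": 3,"tx": 0,"ty": 0,"tz": 1,"twist": 0},
  {"jaw": 3,"tx": 0,"ty": 0,"tz": 1,"twist": 0},
  {"jaw": 3,"tx": 0,"ty": 0,"tz": 1,"twist": 0},
  {"jaw": 3,"tx": 0,"ty": 0,"tz": 0.7,"twist": 0},
  {"jaw": 3,"tx": 0,"ty": 0,"tz": 0.4,"twist": 0},
  {"jaw": 3,"tx": 0,"ty": 0,"tz": 0.2,"twist": 0},
  {"jaw": 3,"tx": 0,"ty": 0,"tz": 0.1,"twist": 0},
  {"jaw": 3,"tx": 0,"ty": 0,"tz": 0,"twist": 0},
  {"jaw": 3,"tx": 0,"ty": 0,"tz": 0,"twist": 0},
])

```text
time_s: 23.15
ee_pos: [0.4821, -0.0511, 0.0177]
orientation: [0.867, 0.498, 0.0, 0.0]
contact_force: [1.1, -0.9, -2.0]
width: 0.47
grip_force: 35.1
```

>>> apply_moves([
  {"jaw": 3,"tx": 0,"ty": 0,"tz": 0.05,"twist": 0},
  {"jaw": 3,"tx": 0,"ty": 0,"tz": 0.05,"twist": 0},
  {"jaw": 3,"tx": 0,"ty": 0,"tz": 0.05,"twist": 0},
  {"jaw": 3,"tx": 0,"ty": 0,"tz": 0.05,"twist": 0},
  {"jaw": 3,"tx": 0,"ty": 0,"tz": 0.05,"twist": 0},
  {"jaw": 3,"tx": 0,"ty": 0,"tz": 0,"twist": 0},
  {"jaw": 3,"tx": 0,"ty": 0,"tz": 0,"twist": 0},
  {"jaw": 3,"tx": 0,"ty": 0,"tz": 0,"twist": 0},
  {"jaw": 3,"tx": 0,"ty": 0,"tz": 0,"twist": 0},
  {"jaw": 3,"tx": 0,"ty": 0,"tz": 0,"twist": 0},
])

```text
time_s: 24.15
ee_pos: [0.4819, -0.0511, 0.0149]
orientation: [0.867, 0.498, 0.0, 0.0]
contact_force: [-0.4, 0.7, -2.1]
width: 0.469
grip_force: 35.1
```

>>> apply_moves([
  {"jaw": 3,"tx": 0,"ty": 0,"tz": 0.05,"twist": 0},
  {"jaw": 3,"tx": 0,"ty": 0,"tz": 0.05,"twist": 0},
  {"jaw": 3,"tx": 0,"ty": 0,"tz": 0.05,"twist": 0},
  {"jaw": 3,"tx": 0,"ty": 0,"tz": 0.05,"twist": 0},
  {"jaw": 3,"tx": 0,"ty": 0,"tz": 0,"twist": 0},
  {"jaw": 3,"tx": 0,"ty": 0,"tz": 0,"twist": 0},
  {"jaw": 3,"tx": 0,"ty": 0,"tz": 0,"twist": 0},
  {"jaw": 3,"tx": 0,"ty": 0,"tz": 0,"twist": 0},
  {"jaw": 3,"tx": 0,"ty": 0,"tz": 0,"twist": 0},
  {"jaw": 3,"tx": 0,"ty": 0,"tz": 0,"twist": 0},
])

```text
time_s: 25.15
ee_pos: [0.4819, -0.0511, 0.0129]
orientation: [0.867, 0.498, 0.0, 0.0]
contact_force: [0.4, -0.8, -1.8]
width: 0.468
grip_force: 35.1
```

>>> apply_moves([
  {"jaw": 3,"tx": 0,"ty": 0,"tz": 0.05,"twist": 0},
  {"jaw": 3,"tx": 0,"ty": 0,"tz": 0.05,"twist": 0},
  {"jaw": 3,"tx": 0,"ty": 0,"tz": 0,"twist": 0},
  {"jaw": 3,"tx": 0,"ty": 0,"tz": 0,"twist": 0},
  {"jaw": 3,"tx": 0,"ty": 0,"tz": 0,"twist": 0},
  {"jaw": 3,"tx": 0,"ty": 0,"tz": 0,"twist": 0},
  {"jaw": 3,"tx": 0,"ty": 0,"tz": 0,"twist": 0},
  {"jaw": 3,"tx": 0,"ty": 0,"tz": 0,"twist": 0},
  {"jaw": 3,"tx": 0,"ty": 0,"tz": 0,"twist": 0},
  {"jaw": 3,"tx": 0,"ty": 0,"tz": 0,"twist": 0},
])

```text
time_s: 26.15
ee_pos: [0.4819, -0.0511, 0.0119]
orientation: [0.867, 0.498, -0.0, 0.0]
contact_force: [-0.3, -0.1, -1.7]
width: 0.466
grip_force: 35.1
```

>>> apply_moves([
  {"jaw": 3,"tx": 0,"ty": 0,"tz": 0.05,"twist": 0},
  {"jaw": 3,"tx": 0,"ty": 0,"tz": 0.05,"twist": 0},
  {"jaw": 3,"tx": 0,"ty": 0,"tz": 0,"twist": 0},
  {"jaw": 3,"tx": 0,"ty": 0,"tz": 0,"twist": 0},
  {"jaw": 3,"tx": 0,"ty": 0,"tz": 0,"twist": 0},
  {"jaw": 3,"tx": 0,"ty": 0,"tz": 0,"twist": 0},
  {"jaw": 3,"tx": 0,"ty": 0,"tz": 0,"twist": 0},
  {"jaw": 3,"tx": 0,"ty": 0,"tz": 0,"twist": 0},
  {"jaw": 3,"tx": 0,"ty": 0,"tz": 0,"twist": 0},
  {"jaw": 3,"tx": 0,"ty": 0,"tz": 0,"twist": 0},
])

```text
time_s: 27.15
ee_pos: [0.4819, -0.0511, 0.0109]
orientation: [0.867, 0.498, -0.0, 0.0]
contact_force: [-1.0, -1.2, -2.5]
width: 0.465
grip_force: 35.1
```

>>> apply_moves([
  {"jaw": 3,"tx": 0,"ty": 0,"tz": 0.05,"twist": 0},
  {"jaw": 3,"tx": 0,"ty": 0,"tz": 0.05,"twist": 0},
  {"jaw": 3,"tx": 0,"ty": 0,"tz": 0,"twist": 0},
  {"jaw": 3,"tx": 0,"ty": 0,"tz": 0,"twist": 0},
  {"jaw": 3,"tx": 0,"ty": 0,"tz": 0,"twist": 0},
  {"jaw": 3,"tx": 0,"ty": 0,"tz": 0,"twist": 0},
  {"jaw": 3,"tx": 0,"ty": 0,"tz": 0,"twist": 0},
  {"jaw": 3,"tx": 0,"ty": 0,"tz": 0,"twist": 0},
  {"jaw": 3,"tx": 0,"ty": 0,"tz": 0,"twist": 0},
  {"jaw": 3,"tx": 0,"ty": 0,"tz": 0,"twist": 0},
])

```text
time_s: 28.15
ee_pos: [0.4819, -0.0511, 0.0099]
orientation: [0.867, 0.498, -0.0, 0.0]
contact_force: [-0.6, 0.5, -1.7]
width: 0.467
grip_force: 35.1
```

>>> apply_moves([
  {"jaw": 3,"tx": 0,"ty": 0,"tz": 0.05,"twist": 0},
  {"jaw": 3,"tx": 0,"ty": 0,"tz": 0.05,"twist": 0},
  {"jaw": 3,"tx": 0,"ty": 0,"tz": 0,"twist": 0},
  {"jaw": 3,"tx": 0,"ty": 0,"tz": 0,"twist": 0},
  {"jaw": 3,"tx": 0,"ty": 0,"tz": 0,"twist": 0},
  {"jaw": 3,"tx": 0,"ty": 0,"tz": 0,"twist": 0},
  {"jaw": 3,"tx": 0,"ty": 0,"tz": 0,"twist": 0},
  {"jaw": 3,"tx": 0,"ty": 0,"tz": 0,"twist": 0},
  {"jaw": 3,"tx": 0,"ty": 0,"tz": 0,"twist": 0},
  {"jaw": 3,"tx": 0,"ty": 0,"tz": 0,"twist": 0},
])

```text
time_s: 29.15
ee_pos: [0.4818, -0.0511, 0.0089]
orientation: [0.867, 0.498, -0.0, 0.0]
contact_force: [-0.2, 0.2, -1.4]
width: 0.467
grip_force: 35.1
```

>>> apply_moves([
  {"jaw": 3,"tx": 0,"ty": 0,"tz": 0.05,"twist": 0},
  {"jaw": 3,"tx": 0,"ty": 0,"tz": 0.05,"twist": 0},
  {"jaw": 3,"tx": 0,"ty": 0,"tz": 0,"twist": 0},
  {"jaw": 3,"tx": 0,"ty": 0,"tz": 0,"twist": 0},
  {"jaw": 3,"tx": 0,"ty": 0,"tz": 0,"twist": 0},
  {"jaw": 3,"tx": 0,"ty": 0,"tz": 0,"twist": 0},
  {"jaw": 3,"tx": 0,"ty": 0,"tz": 0,"twist": 0},
  {"jaw": 3,"tx": 0,"ty": 0,"tz": 0,"twist": 0},
  {"jaw": 3,"tx": 0,"ty": 0,"tz": 0,"twist": 0},
  {"jaw": 3,"tx": 0,"ty": 0,"tz": 0,"twist": 0},
])

```text
time_s: 30.15
ee_pos: [0.4819, -0.0511, 0.0079]
orientation: [0.867, 0.498, 0.0, 0.0]
contact_force: [-0.1, 0.6, -1.2]
width: 0.465
grip_force: 35.1
```

```bash
python3 -c "
from h import *
from rig import r
L=[]
for i in range(6): r.grab_frame('side'); L.append(r.state()['contact_force'])
print(np.mean(L,0),np.std(L,0),r.state()['ee_pos'])"
```

```text
[-0.2044  0.0272 -1.7867] [0.2768 0.3325 0.6744] [ 0.4819 -0.0511  0.0079]
```

>>> apply_moves([
  {"jaw": 3,"tx": 0,"ty": 0,"tz": 0.05,"twist": 0},
  {"jaw": 3,"tx": 0,"ty": 0,"tz": 0.05,"twist": 0},
  {"jaw": 3,"tx": 0,"ty": 0,"tz": 0,"twist": 0},
  {"jaw": 3,"tx": 0,"ty": 0,"tz": 0,"twist": 0},
  {"jaw": 3,"tx": 0,"ty": 0,"tz": 0,"twist": 0},
  {"jaw": 3,"tx": 0,"ty": 0,"tz": 0,"twist": 0},
  {"jaw": 3,"tx": 0,"ty": 0,"tz": 0,"twist": 0},
  {"jaw": 3,"tx": 0,"ty": 0,"tz": 0,"twist": 0},
  {"jaw": 3,"tx": 0,"ty": 0,"tz": 0,"twist": 0},
  {"jaw": 3,"tx": 0,"ty": 0,"tz": 0,"twist": 0},
])

```text
time_s: 31.45
ee_pos: [0.4819, -0.0511, 0.0069]
orientation: [0.867, 0.498, -0.0, 0.0]
contact_force: [-0.6, -0.2, -0.9]
width: 0.464
grip_force: 35.1
```

>>> apply_moves([
  {"jaw": 3,"tx": 0,"ty": 0,"tz": 0.05,"twist": 0},
  {"jaw": 3,"tx": 0,"ty": 0,"tz": 0.05,"twist": 0},
  {"jaw": 3,"tx": 0,"ty": 0,"tz": 0,"twist": 0},
  {"jaw": 3,"tx": 0,"ty": 0,"tz": 0,"twist": 0},
  {"jaw": 3,"tx": 0,"ty": 0,"tz": 0,"twist": 0},
  {"jaw": 3,"tx": 0,"ty": 0,"tz": 0,"twist": 0},
  {"jaw": 3,"tx": 0,"ty": 0,"tz": 0,"twist": 0},
  {"jaw": 3,"tx": 0,"ty": 0,"tz": 0,"twist": 0},
  {"jaw": 3,"tx": 0,"ty": 0,"tz": 0,"twist": 0},
  {"jaw": 3,"tx": 0,"ty": 0,"tz": 0,"twist": 0},
])

```text
time_s: 32.45
ee_pos: [0.482, -0.0511, 0.0066]
orientation: [0.867, 0.498, 0.0, 0.0]
contact_force: [-3.4, 0.0, 11.3]
width: 0.464
grip_force: 36.4
```

```bash
python3 -c "
from h import *
from rig import r
L=[]
for i in range(6): r.grab_frame('side'); L.append(r.state()['contact_force'])
print(np.mean(L,0),np.std(L,0),r.state()['ee_pos'])"
```

```text
[-2.9717  0.0774 11.175 ] [0.4425 0.4436 0.4078] [ 0.4819 -0.0511  0.0066]
```

Touchdown: the force went from -2 to +11 N within 0.3 mm. I ease off a little, open, then go up.

>>> apply_moves([
  {"jaw": 3,"tx": 0,"ty": 0,"tz": -0.05,"twist": 0},
  {"jaw": 3,"tx": 0,"ty": 0,"tz": 0,"twist": 0},
  {"jaw": 3.8,"tx": 0,"ty": 0,"tz": 0,"twist": 0},
  {"jaw": 4.2,"tx": 0,"ty": 0,"tz": 0,"twist": 0},
  {"jaw": 4.6,"tx": 0,"ty": 0,"tz": 0,"twist": 0},
  {"jaw": 5,"tx": 0,"ty": 0,"tz": 0,"twist": 0},
  {"jaw": 5.5,"tx": 0,"ty": 0,"tz": 0,"twist": 0},
  {"jaw": 6,"tx": 0,"ty": 0,"tz": 0,"twist": 0},
  {"jaw": 6,"tx": 0,"ty": 0,"tz": 0,"twist": 0},
  {"jaw": 6,"tx": 0,"ty": 0,"tz": 0,"twist": 0},
], squeeze=20)

```text
time_s: 33.75
ee_pos: [0.4819, -0.0511, 0.0064]
orientation: [0.867, 0.498, -0.0, 0.0]
contact_force: [-0.3, -0.1, -0.8]
width: 0.702
grip_force: 0.0
```

>>> apply_moves([
  {"jaw": 6,"tx": 0,"ty": 0,"tz": -0.5,"twist": 0},
  {"jaw": 6,"tx": 0,"ty": 0,"tz": -1,"twist": 0},
  {"jaw": 6,"tx": 0,"ty": 0,"tz": -1.5,"twist": 0},
  {"jaw": 6,"tx": 0,"ty": 0,"tz": -2,"twist": 0},
  {"jaw": 6,"tx": 0,"ty": 0,"tz": -2,"twist": 0},
  {"jaw": 6,"tx": 0,"ty": 0,"tz": -2,"twist": 0},
  {"jaw": 6,"tx": 0,"ty": 0,"tz": -2,"twist": 0},
  {"jaw": 6,"tx": 0,"ty": 0,"tz": -2,"twist": 0},
  {"jaw": 6,"tx": 0,"ty": 0,"tz": -1.5,"twist": 0},
  {"jaw": 6,"tx": 0,"ty": 0,"tz": -1,"twist": 0},
])

```text
time_s: 34.75
ee_pos: [0.4822, -0.051, 0.1633]
orientation: [0.867, 0.498, 0.001, 0.001]
contact_force: [0.3, 0.0, 1.3]
width: 0.701
grip_force: 0.0
```

```bash
python3 - <<'E'
from h import *
from rig import r
go([.48,-.05,.16])
f=r.grab_frame("side")["img"].astype(int); d=np.abs(f-F["side"]["img"].astype(int)).sum(2)
# white nozzle in the tray: warm bright pixels; pad: bluish dark
t=f[180:240,255:330]
for n,m in (("white",(t[...,0]-t[...,2]>12)&(t[...,0]>110)),("dark blue",(t[...,2]-t[...,0]>6)&(t[...,2]<110))):
    c,l,s,ce=cv2.connectedComponentsWithStats(m.astype(np.uint8))
    for i in range(1,c):
        if s[i,4]>5: p=ce[i]+[255,180];print(n,s[i]+[255,180,0,0,0],p,plane("side",p,.04 if n=="white" else .06))
E
```

```text
pos [ 0.4822 -0.051   0.1633] yaw 59.76812463063502 tilt -0.9999980570862255 F [0.3475 0.0006 1.3069] q [ 0.4105  0.3353 -0.5204  1.9617  0.2118  0.8954 -0.7465] w 0.7006255249098057 t 34.75
tool cm [-0.0284 -0.2426  0.3332]
```

>>> apply_moves([
  {"jaw": 6,"tx": -1,"ty": 0,"tz": -2,"twist": 0},
  {"jaw": 6,"tx": -2,"ty": 0,"tz": -2,"twist": 0},
  {"jaw": 6,"tx": -4,"ty": 0,"tz": -1,"twist": 0},
  {"jaw": 6,"tx": -4,"ty": 0,"tz": 0,"twist": 0},
  {"jaw": 6,"tx": -4,"ty": 0,"tz": 0,"twist": 0},
  {"jaw": 6,"tx": -4,"ty": 0,"tz": 0,"twist": 0},
  {"jaw": 6,"tx": -4,"ty": 0,"tz": 0,"twist": 0},
  {"jaw": 6,"tx": -4,"ty": 0,"tz": 0,"twist": 0},
  {"jaw": 6,"tx": -2,"ty": 0,"tz": 0,"twist": 0},
  {"jaw": 6,"tx": 0,"ty": 0,"tz": 0,"twist": 0},
])

```text
time_s: 35.8
ee_pos: [0.3335, -0.3042, 0.211]
orientation: [0.868, 0.496, -0.001, -0.0]
contact_force: [0.4, 0.3, 0.5]
width: 0.701
grip_force: 0.0
```

```bash
python3 - <<'E'
from h import *
from rig import r
go([.48,-.05,.16])
for n,(y0,y1,x0,x1) in (("top",(195,255,240,310)),("side",(180,235,258,322))):
    f=r.grab_frame(n)["img"].astype(int); g=f-F[n]["img"].astype(int); d=np.abs(g).sum(2)
    t=f[y0:y1,x0:x1]; D=d[y0:y1,x0:x1]
    w=t[...,0]-t[...,2]
    print(n)
    for row in range(0,y1-y0,2):
        print("".join("W" if w[row,c]>8 else "b" if w[row,c]<-6 else "#" if D[row,c]>60 else "." for c in range(x1-x0)), int(t[row].sum(1).mean()/3))
E
```

```text
pos [ 0.3335 -0.3042  0.211 ] yaw 59.453420893480484 tilt -0.9999990987271851 F [0.3794 0.3271 0.4823] q [ 0.9418  0.2036 -0.3738  1.979   0.0904  0.9756 -0.009 ] w 0.70131911423554 t 35.8
tool cm [29.339  -0.2964  5.0726]
top
..W..............................................................WW... 127
...................................................................... 87
...................................................................... 106
...................................................................... 97
.............W.............W....WW.......W..........W................. 135
.W.......W...............................W.WWWW..........W............ 139
.......................................W.W......W.......W.WW.......... 136
.......W..W..W..W...W....###.....W............................W....... 134
.......................##..#..#....W..W.WW.............W..W....W....W. 136
.......W...W..W.W.....##W###.##..#....W.....W.W.............W........W 134
........WW.....W..W..##########.#W###....W..W.W.W....W................ 126
......W.W..W.W.W.W.#####################.W.##...WW
[... 2597 characters left out ...]
########.. 111
...................##WWWW#WWWWWWWW#....WW.....W........######### 109
W......................W.#..WWW...WWW....W...W...........####### 108
.........................................W...........W......#### 99
............................................WW........W.######## 78
......................................................########## 73
W..WWWW..............................................WW.######## 92
WWW..WW..W......W.................................WW.W....###### 110
...W...WWWW.W.......W.WW...W..........................W......### 130
....W...W..WW..W....W..........WW....W....................W.WWW# 146
......W.....W...WWW...W.....W........W.W...WW..WW...W.........W. 162
```

The difference maps show the nozzle whole inside the tray, white block below with dark pad and fin on top, clear of the walls, and the arm away. I hand in.

```bash
python3 -c "
from rig import r
print(r.finish_job())"
```

```text
the job is handed in; nothing more can be done
None
```

The nozzle was unclipped, slid off the spigot with about 3 N of push and 7–9 N on the pad, and laid upright in the steel tray; the job was handed in at about 36 s, but I viewed 11 pictures against the limit of 10, so its final pose was checked by image differences only.

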